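# Free the seized clamp of the bench shaker and unload the bottle

## Task

The hold-down clamp over the dropper bottle on the bench shaker has seized. Work its T-handle gently back and forth in small arcs, never forcing it so hard that the stem is overwound, until it breaks free, then turn it anticlockwise (seen from above) until the keeper arm is fully open at its stop. Then lift the bottle out of its pocket, stand it upright in the spill tray and let go, turning the clamp only by its handle and leaving the other bottle and the specimen cup where they are.

Things in the scene. Friction and masses are not known exactly. Their poses are not given: they have to be found in the camera images.
- handle_grip (a point): Grip point of the black T-handle on the clamp: on its vertical turning axis, 175 mm above the worktop, half-way up an upright flat bar 12 mm thick (x axis), 56 mm long (y axis), 38 mm high; 16 mm above this point to the bar's top, 22 mm to its foot, 33 mm down to the top of the steel keeper arm, which runs out under the bar along +y
- stem (a joint): Clamp angle, rad, anticlockwise from above. About 0: keeper over the bottle; 1.3: open stop. Seized, it swings 0.05 to 0.25 rad each way, then sticks hard. Pressed there softly (0.1 N m, half a second) it yields a little; then press the other way, in turn. The arcs grow; the 5th press at most (1st, 3rd, 5th anticlockwise) runs free. Free, it turns at 0.04 N m, stays where left
- handle (a joint): Wind-up, rad, of the handle against the stem, positive anticlockwise: the coupling between them is springy, 2 N m per rad, so 0.05 rad means 0.1 N m. Beyond 0.2 rad (0.4 N m) either way it is overwound and ruined, also at the open stop. Handle yaw = shaker yaw + stem angle + wind-up
- shaker: Bench shaker, a grey and aluminium block 160 mm (x) by 270 mm (y) by 60 mm high, fixed; origin at the centre of its underside. Clamp axis at (0, -50) mm, bottle pocket at (0, +65) mm in its frame; no other pockets
- bottle_mid (a point): Centre (half-way up) of the amber dropper bottle in the shaker's pocket: 100 mm high, round body 37 mm wide up to 60 mm above its foot, above that a dropper cap 21 mm wide. z axis up the bottle. Pocket 43 mm wide, 30 mm deep; at the start the foot is 30 mm and the top 130 mm above the worktop. 50 to 100 g
- spill_tray: Open square steel tray, 130 x 130 mm, 18 mm high, walls and floor 4 mm thick, fixed on the worktop left of the shaker; origin at the centre of its underside
- other_bottle_mid (a point): Centre of a second, like dropper bottle (37 mm wide, 100 mm high) that stands loose on the worktop right of the shaker: a bystander
- specimen_cup_mid (a point): Centre of a loose lidded specimen cup (66 mm wide, 69 mm high) on the worktop behind the tray: a bystander
- keeper_tip (a point): Tip of the flat steel keeper arm on the stem: centre of a 26 mm disc, 8 mm thick, 115 mm from the turning axis and 139 mm above the worktop; y axis points outward from the turning axis. The arm is 18 mm wide. While shut, the disc is 5 mm above the bottle's top. Not to be pushed or levered (6 N spoils it), by robot or bottle

How it is judged:
By the outcome, as a careful person would: the job done as asked, in the order asked, and still so for the second after the job is handed in, with the robot touching nothing.
It also fails if it takes over 72 s, if anything falls off the work surface, if the arm or the gripper's body presses on something with over 40 N, if the wrist force passes 120 N, or if a joint passes its speed limit or range.

## Robot

A 6-joint arm with a two-finger parallel gripper is mounted at the origin on a cart in front of the work surface, level with it; the furniture and walls round the work are solid. World frame = base frame: x ahead of the robot, y to its left, z up, the work surface at z = 0. Lengths are in m, angles in degrees, forces in N, time in s.
With the tool pointing down it reaches from about 0.375 to 0.9 m from the base axis. Payload 3.1 kg.
Tool frame: the origin (TCP) lies at the very end of the fingers, on their centre line; the grasp point (between the pads) lies 19 mm behind it; z points along the fingers, y is the line along which they close (so a half turn about z gives the same grasp; the last joint's range is limited). The gripper opens to 87 mm and grips with 3 to 60 N. Pads are 19 mm wide; open, the fingers measure 117 mm over their backs; the gripper's body (75 mm by 190 mm) begins 51 mm behind the grasp point.
Start: joints at [-81.217, 30.224, 82.088, -0, 67.689, -10.227], TCP at [0.204, -0.591, 0.223] pointing down, gripper open.
Joint ranges: [-176.69, 176.69], [-43.24, 126.21], [12.49, 139.97], [-82, 262], [0, 151.66], [-163.58, 163.58]. Speed limits (degrees/s): [159.86, 159.86, 180, 180, 180, 180].

## Interface

Orientations are given as a 3x3 rotation matrix whose columns are the frame's x, y, z axes.
In Python, from rig import bot gives the robot as it stands.
- The arm moves only by the tool move_arm, never from a script. Its argument "increments" is a list of rows, each an object with "xyz": the shift along the tool's x, y, z in mm, a list of three; "roll": the turn about the tool's z in rad; "grip": the opening in per cent of the stroke, from 0 (shut) to 100 (fully open). A call has 1 to 5 rows; each row shifts and turns the commanded pose from where the row before left it, along the tool's axes as they then stand; what a row does not reach is not made up. A row lasts 1/12 s, in which the tool goes at most 41.7 mm and 7.16 degrees, less where a joint would pass 70% of its speed; a pose out of reach is approached as far as the arm can. A call is refused whole if a number of a shift passes 41.7 or a number of a turn 0.125, either way. A call with a gripper value outside its range is refused whole. The fingers move at their own pace and stop on an object; the grip force is fixed at half the most. Time passes only in rows, so rows that do not move let the fingers close. It gives the time, the measured TCP pose, the force, the opening and the grip force at its end, in the units of the state.
- bot.read_state(): the state, without advancing time (a new reading comes with each control period).
- bot.capture(name): name is "side" or "top" or "wrist"; returns (picture, depth): 420x560x3 uint8, red, green, blue; 420x560 float32, m along the optical axis (not along the pixel's ray), 0 where there is no reading.
- bot.camera_model(name): a dict with "intrinsics" (3x3 intrinsics, pixels), "rvec" (rotation vector, rad) and "tvec" (3), from world to camera coordinates, as OpenCV has them; the wrist camera has in their place "tool_from_camera" (4x4, takes a point from camera to tool coordinates, whose origin is the TCP and whose axes are the flange's). Camera axes: x right, y down, z forward; pixel columns grow to the right and rows downward; lengths in m; the calibration is good to about 2 mm. The wrist camera is an equidistant fisheye: a pixel r from the principal point sees the ray r / f radians off the axis. A picture is of the moment at which its call begins: read the wrist's pose just before it. camera_model takes no time and is no camera call.
- bot.hand_in(): hands the job in; it is judged then, once.
Trained networks look in the newest picture that a camera, given by its name, has taken for a name from the list of things; names that differ only in an ending like _2 or _b are one class to them, and where a whole thing is asked for, a point or a joint stands for the part that bears it (a point fixed in the world has none). Each returns a list of dicts, best first, with "conf" (0 to 1); they miss things now and then, are a little off and sometimes report something else, mostly with a low value. They report only what shows in the picture. A call takes as long as a camera call.
- bot.spot_in(label, camera): "at" ([x, y, z] in m, in the coordinates of the camera as it stood for that picture, good to about 4 mm: the middle of the surface that is visible of it).
- bot.trace(label, camera): "mask" (420x560 bool, what is visible of it).
The state is a dict: "time_s": time; "joint_positions": joint angles; "qvel": joint speeds; "tau": joint torques, N m; "position": TCP position; "tcp_rot": TCP orientation; "force": force on the tool from outside, world axes, zero at the start; "moment": the same for the moment, N m; "opening": opening from 0.0 (shut) to 1.0 (fully open); "grasp_force": force on a finger pad.
Only numpy, scipy, OpenCV 4.12 (cv2) and the standard library are available. Lean on these libraries where they do the work, as an engineer would, in place of code of your own. Each camera call takes 0.05 s, during which the arm holds its last target. There are 200 camera calls.

## Working session

There is one attempt and no reset: what is moved stays moved. The work goes in short steps, Python scripts to look and compute and a tool call to move; the robot and the scene stay as the last step left them, time stands still between calls to the robot, and variables do not carry over. Pictures are saved under pics/ and viewed, at most 10 in all, crops included, and the job is handed in when it is done.

Besides the shell and the picture viewer there is one more tool, called after ">>>" as name(argument=value, ...) on one line, values as JSON. move_arm: Moves the arm, as the interface text tells. Its arguments: {"type":"object","properties":{"increments":{"type":"array"}},"required":["increments"]}

```bash
mkdir -p pics
cat > h.py <<'E'
import numpy as np, cv2
from rig import bot
def cam2world(n,p,st=None):
    m=bot.camera_model(n)
    if n=="wrist":
        st=st or bot.read_state()
        T=np.array(m["tool_from_camera"]);q=T[:3,:3]@np.array(p)+T[:3,3]
        return np.array(st["tcp_rot"])@q+np.array(st["position"])
    R,_=cv2.Rodrigues(np.array(m["rvec"],float));return R.T@(np.array(p)-np.array(m["tvec"]).ravel())
def cloud(n,d,mask):
    m=bot.camera_model(n);K=np.array(m["intrinsics"]);v,u=np.nonzero(mask&(d>0));z=d[v,u]
    P=np.c_[(u-K[0,2])/K[0,0]*z,(v-K[1,2])/K[1,1]*z,z]
    R,_=cv2.Rodrigues(np.array(m["rvec"],float));return (P-np.array(m["tvec"]).ravel())@R
E
python3 - <<'E'
from h import *
print(bot.read_state())
ims=[]
for c in("top","side"):
    im,d=bot.capture(c);ims.append(im);np.save(f"{c}.npy",d)
    for l in("handle_grip","shaker","bottle_mid","spill_tray","other_bottle_mid","specimen_cup_mid","keeper_tip"):
        r=bot.spot_in(l,c)
        print(c,l,[(round(x["conf"],2),cam2world(c,x["at"]).round(3).tolist()) for x in r[:3]])
cv2.imwrite("pics/a.png",cv2.resize(np.vstack(ims)[:,:,::-1],None,fx=.71,fy=.71))
cv2.imwrite("pics/top.png",ims[0][:,:,::-1])
E
```

```text
{'time_s': 0.0, 'joint_positions': array([-8.12154175e+01,  3.02755710e+01,  8.21574995e+01, -5.25936425e-04,
        6.76896116e+01, -1.02276563e+01]), 'qvel': array([-0.00954945,  0.03425551,  0.06912611, -0.06926243,  0.03623905,
        0.01121886]), 'tau': array([ 5.95215261e-04, -4.40044749e+01, -1.76589864e+01,  6.34678896e-02,
        5.82149264e-02, -1.42330159e-04]), 'position': array([ 0.20351259, -0.5901515 ,  0.22160187]), 'tcp_rot': array([[ 9.45447935e-01,  3.25773066e-01, -3.35397510e-04],
       [ 3.25773027e-01, -9.45445642e-01,  2.11479277e-03],
       [ 3.71842412e-04, -2.10868992e-03, -9.99997708e-01]]), 'force': array([-0.08713316,  0.7513131 , -0.71904136]), 'moment': array([-0.01068859,  0.03696166, -0.04335249]), 'grasp_force': 0.0, 'opening': 1.001086039012083}
top handle_grip [(0.68, [0.535, -0.095, 0.187]), (0.41, [0.528, -0.046, 0.06])]
top shaker [(0.62, [0.527, -0.043, 0.061])]
top bottle_mid [(0.56, [0.514, 0.02, 0.081])]
top spill_tray [(0.71, [0.474, 0.268, 0.008]), (0.22, [0.64, 0.265, 0.065])]
top other_bottle_mid [(0.47, [0.585, -0.301, 0.049])]
top specimen_cup_mid [(0.56, [0.639, 0.267, 0.065])]
top keeper_tip [(0.72, [0.528, -0.048, 0.142]), (0.52, [0.477, 0.271, 0.007])]
side handle_grip [(0.45, [0.526, -0.091, 0.177])]
side shaker [(0.59, [0.513, -0.014, 0.065])]
side bottle_mid [(0.57, [0.514, 0.027, 0.085])]
side spill_tray [(0.94, [0.479, 0.27, 0.003])]
side other_bottle_mid [(0.51, [0.584, -0.299, 0.047])]
side specimen_cup_mid [(0.71, [0.623, 0.278, 0.072]), (0.33, [0.515, 0.023, 0.087])]
side keeper_tip [(0.82, [0.527, -0.079, 0.143]), (0.2, [0.583, -0.3, 0.047])]
```

View pics/a.png

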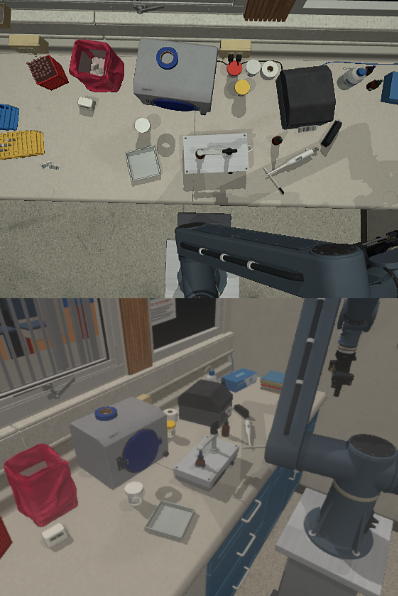

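The top view (upper half) shows the shaker at about (215,153), the handle at about (230,150), the keeper tip at about (200,153), the tray at about (143,163) and the cup at about (142,125). The side view agrees. Next I fit the shaker yaw, handle yaw and bottle centre from the clouds.

Run:
```python
from h import *
for c in("top","side"):
    im,d=bot.capture(c)
    P=cloud(c,d,np.ones(d.shape,bool))
    def rect(m,n):
        Q=P[m]; 
        if len(Q)<5: print(c,n,len(Q));return
        (cx,cy),(w,h),a=cv2.minAreaRect(Q[:,:2].astype(np.float32)); print(c,n,len(Q),round(cx,4),round(cy,4),round(w,3),round(h,3),round(a,1),"z",Q[:,2].min().round(3),Q[:,2].max().round(3),"med",np.median(Q,0).round(3))
    x,y,z=P.T
    roi=(x>.38)&(x<.68)&(y>-.22)&(y<.14)
    rect(roi&(z>.05)&(z<.068),"plate")
    rect(roi&(z>.153)&(z<.2),"handle")
    rect(roi&(z>.13)&(z<.15),"keeper")
    rect(roi&(z>.075)&(z<.13)&(y>-.03),"bottle")
    rect((x>.38)&(x<.58)&(y>.18)&(y<.36)&(z>.012)&(z<.025),"tray")
    rect((x>.5)&(x<.72)&(y>.18)&(y<.36)&(z>.04)&(z<.08),"cup")
    rect((x>.5)&(x<.72)&(y>-.36)&(y<-.24)&(z>.03)&(z<.12),"other")
    H=P[roi&(z>.153)&(z<.2)]
    K=P[roi&(z>.13)&(z<.15)]
    for Q in(H,K):
        e,v=np.linalg.eigh(np.cov(Q[:,:2].T)); print("axis",v[:,1].round(3),np.sqrt(e).round(4))
    for l in("handle_grip","keeper_tip","bottle_mid"):
        for r in bot.trace(l,c)[:1]:
            Q=cloud(c,d,r["mask"]);print(l,round(r["conf"],2),r["mask"].sum(),np.median(Q,0).round(4),Q.min(0).round(3),Q.max(0).round(3))
    if c=="top": cv2.imwrite("pics/b.png",cv2.resize(im[170:260,240:370,::-1],None,fx=6,fy=6,interpolation=2))
```

```text
top plate 4295 0.528 -0.0456 0.16 0.271 4.3 z 0.05 0.068 med [ 0.523 -0.046  0.061]
top handle 130 0.5318 -0.0942 0.053 0.026 76.1 z 0.153 0.198 med [ 0.53  -0.094  0.19 ]
top keeper 260 0.5296 -0.0384 0.028 0.14 1.6 z 0.137 0.15 med [ 0.526 -0.019  0.144]
top bottle 49 0.5154 0.023 0.036 0.021 64.8 z 0.076 0.109 med [0.513 0.021 0.082]
top tray 249 0.4782 0.2681 0.13 0.131 15.5 z 0.012 0.024 med [0.479 0.268 0.017]
top cup 388 0.6722 0.2463 0.065 0.144 58.7 z 0.056 0.078 med [0.638 0.266 0.069]
top other 388 0.6428 -0.331 0.052 0.146 75.0 z 0.03 0.12 med [ 0.652 -0.328  0.072]
axis [-0.044  0.999] [0.0053 0.0148]
axis [-0.032  0.999] [0.0062 0.0343]
keeper_tip 0.66 394 [ 0.5276 -0.047   0.1462] [ 0.514 -0.121  0.039] [0.545 0.032 0.198]
bottle_mid 0.57 53 [0.5116 0.0207 0.0818] [0.504 0.003 0.032] [0.523 0.036 0.141]
side plate 2899 0.5261 -0.0467 0.162 0.277 4.0 z 0.05 0.068 med [ 0.507 -0.014  0.061]
side handle 179 0.526 -0.0942 0.018 0.059 0.5 z 0.153 0.195 med [ 0.525 -0.088  0.179]
side keeper 236 0.5266 -0.0375 0.029 0.141 2.3 z 0.134 0.15 med [ 0.523 -0.029  0.144]
side bottle 171 0.517 0.0244 0.033 0.028 34.1 z 0.075 0.13 med [0.516 0.026 0.089]
side tray 517 0.4772 0.2693 0.131 0.134 15.1 z 0.012 0.022 med [0.473 0.284 0.017]
side cup 591 0.6711 0.246 0.065 0.148 58.0 z 0.04 0.08 med [0.633 0.271 0.069]
side other 654 0.6416 -0.3302 0.057 0.15 75.7 z 0.03 0.12 med [ 0.666 -0.33   0.073]
axis [0.01 1.  ] [0.0036 0.0173]
axis [-0.017  1.   ] [0.0064 0.041 ]
handle_grip 0.58 195 [ 0.5251 -0.0882  0.1758] [ 0.517 -0.343  0.002] [ 0.669 -0.065  0.195]
keeper_tip 0.76 510 [ 0.5248 -0.0807  0.1447] [ 0.511 -0.331 -0.001] [0.656 0.032 0.195]
bottle_mid 0.75 199 [0.5158 0.0277 0.0851] [0.501 0.007 0.061] [0.533 0.041 0.128]
```

View pics/b.png

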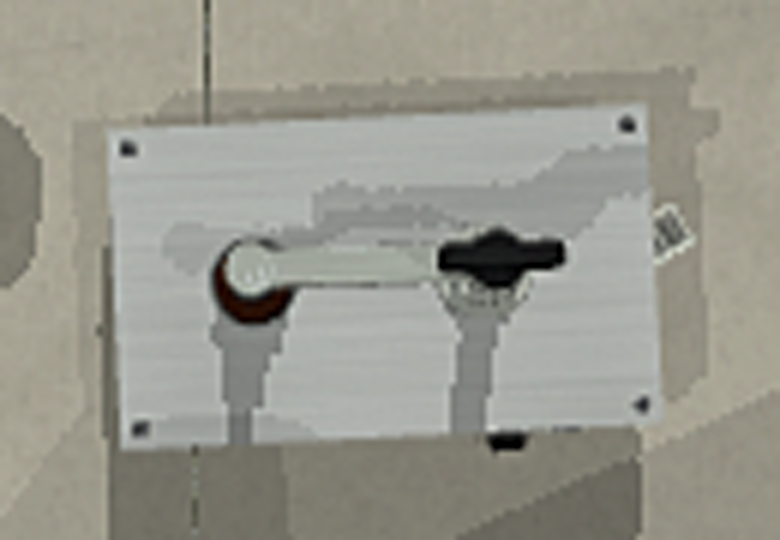

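The crop shows the shaker turned a few degrees anticlockwise. The handle is at crop pixel (500,257) and the keeper disc at (252,268), over the bottle at (253,283). I'm moving over the handle.

>>> move_arm(increments=[{"xyz":[15,-12,-10],"roll":0,"grip":100},{"xyz":[31,-24,-10],"roll":0,"grip":100},{"xyz":[31,-24,0],"roll":0,"grip":100},{"xyz":[31,-24,0],"roll":0,"grip":100},{"xyz":[31,-24,0],"roll":0,"grip":100}])

```text
time_s: 1.62
position: [0.3004, -0.4422, 0.2428]
tcp_rot: [[0.946, 0.325, 0.0], [0.325, -0.946, -0.001], [0.0, 0.001, -1.0]]
force: [1.3, 0.5, 0.1]
opening: 1.002
grasp_force: 0.0
```

>>> move_arm(increments=[{"xyz":[31,-24,0],"roll":0,"grip":100},{"xyz":[31,-24,0],"roll":0,"grip":100},{"xyz":[31,-24,0],"roll":0,"grip":100},{"xyz":[31,-24,0],"roll":0,"grip":100},{"xyz":[31,-24,0],"roll":0,"grip":100}])

```text
time_s: 2.03
position: [0.4081, -0.2779, 0.2428]
tcp_rot: [[0.946, 0.325, 0.001], [0.325, -0.946, -0.0], [0.0, 0.001, -1.0]]
force: [0.6, 0.5, -0.1]
opening: 1.0
grasp_force: 0.0
```

>>> move_arm(increments=[{"xyz":[31,-24,0],"roll":0,"grip":100},{"xyz":[31,-24,0],"roll":0,"grip":100},{"xyz":[31,-24,0],"roll":0,"grip":100},{"xyz":[31,-24,0],"roll":0,"grip":100},{"xyz":[20,-14,0],"roll":0,"grip":100}])

```text
time_s: 2.45
position: [0.5089, -0.1253, 0.2428]
tcp_rot: [[0.945, 0.328, 0.001], [0.328, -0.945, 0.001], [0.001, -0.001, -1.0]]
force: [0.5, 0.4, -0.4]
opening: 1.0
grasp_force: 0.0
```

>>> move_arm(increments=[{"xyz":[0,0,0],"roll":-0.115,"grip":100},{"xyz":[0,0,0],"roll":-0.115,"grip":100},{"xyz":[0,0,0],"roll":-0.115,"grip":100},{"xyz":[0,0,0],"roll":-0.115,"grip":100},{"xyz":[0,0,0],"roll":-0.115,"grip":100}])

```text
time_s: 2.87
position: [0.5077, -0.1284, 0.2426]
tcp_rot: [[0.611, 0.791, 0.0], [0.791, -0.611, -0.0], [0.0, 0.0, -1.0]]
force: [-0.8, 0.5, 0.2]
opening: 0.999
grasp_force: 0.0
```

>>> move_arm(increments=[{"xyz":[0,0,0],"roll":-0.115,"grip":100},{"xyz":[0,0,0],"roll":-0.115,"grip":100},{"xyz":[0,0,0],"roll":-0.115,"grip":100},{"xyz":[0,0,0],"roll":-0.115,"grip":100},{"xyz":[0,0,0],"roll":-0.115,"grip":100}])

```text
time_s: 3.28
position: [0.5077, -0.1286, 0.2427]
tcp_rot: [[0.083, 0.997, 0.0], [0.997, -0.083, -0.0], [-0.0, 0.0, -1.0]]
force: [-0.4, 0.5, 0.8]
opening: 1.002
grasp_force: 0.0
```

>>> move_arm(increments=[{"xyz":[0,0,0],"roll":-0.1,"grip":100},{"xyz":[0,0,0],"roll":0,"grip":100}])

```text
time_s: 3.45
position: [0.5076, -0.1286, 0.2427]
tcp_rot: [[-0.013, 1.0, 0.0], [1.0, 0.013, -0.0], [-0.0, 0.0, -1.0]]
force: [-0.5, -0.5, -0.4]
opening: 0.996
grasp_force: 0.0
```

```bash
cat > w.py <<'E'
from h import *
def wcloud(d,mask,st):
    m=bot.camera_model("wrist");K=np.array(m["intrinsics"]);v,u=np.nonzero(mask&(d>0));z=d[v,u]
    x=(u-K[0,2])/K[0,0];y=(v-K[1,2])/K[1,1];r=np.hypot(x,y)+1e-9
    s=np.tan(r)/r;P=np.c_[x*s*z,y*s*z,z]
    T=np.array(m["tool_from_camera"]);Q=P@T[:3,:3].T+T[:3,3]
    return Q@np.array(st["tcp_rot"]).T+np.array(st["position"])
def rect(P,n):
    if len(P)<5: print(n,len(P));return
    (cx,cy),(w,h),a=cv2.minAreaRect(P[:,:2].astype(np.float32))
    e,v=np.linalg.eigh(np.cov(P[:,:2].T))
    print(n,len(P),round(cx,4),round(cy,4),round(w,3),round(h,3),round(a,1),"med",np.median(P,0).round(4),"axis",v[:,1].round(3))
E
python3 - <<'E'
from w import *
st=bot.read_state();print(st["position"],st["tcp_rot"].round(3),st["force"],st["moment"],st["time_s"])
im,d=bot.capture("wrist")
P=wcloud(d,d>0,st);x,y,z=P.T
roi=(x>.42)&(x<.64)&(y>-.22)&(y<.14)
rect(P[roi&(z>.155)&(z<.2)&(abs(x-.53)<.03)],"handle");rect(P[roi&(z>.186)&(z<.196)&(abs(x-.53)<.03)],"handletop");rect(P[roi&(z>.13)&(z<.15)],"keeper");rect(P[roi&(z>.05)&(z<.068)],"plate")
cv2.imwrite("pics/c.png",im[:,:,::-1])
E
```

```text
[ 0.50761989 -0.1286394   0.24265693] [[-0.013  1.     0.   ]
 [ 1.     0.013 -0.   ]
 [-0.     0.    -1.   ]] [-0.51804962 -0.53466389 -0.42885515] [-0.00198333 -0.05090027 -0.03031633] 3.45
handle 1664 0.5303 -0.0937 0.055 0.022 82.3 med [ 0.5294 -0.092   0.1915] axis [-0.057  0.998]
handletop 1418 0.5308 -0.0938 0.012 0.056 2.9 med [ 0.5303 -0.0927  0.1917] axis [-0.057  0.998]
keeper 3056 0.5259 -0.0377 0.031 0.142 4.6 med [ 0.5256 -0.0202  0.1435] axis [-0.025  1.   ]
plate 28909 0.5275 -0.0459 0.161 0.268 4.0 med [ 0.5146 -0.0465  0.0606] axis [-0.08   0.997]
```

View pics/c.png

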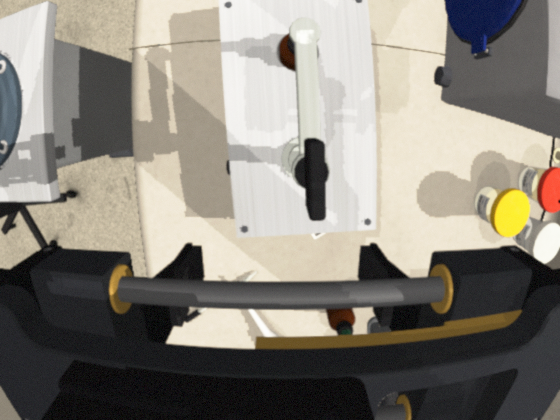

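The wrist view shows the handle bar at (315,178), with the keeper running up to the disc at (303,32). I'm aligning over it, lowering and closing.

>>> move_arm(increments=[{"xyz":[17,12,0],"roll":-0.04,"grip":100},{"xyz":[17,11,0],"roll":0,"grip":100},{"xyz":[0,0,15],"roll":0,"grip":100},{"xyz":[0,0,22],"roll":0,"grip":100},{"xyz":[0,0,22],"roll":0,"grip":100}])

```text
time_s: 3.92
position: [0.5305, -0.0938, 0.1837]
tcp_rot: [[-0.049, 0.999, 0.003], [0.999, 0.049, -0.001], [-0.001, 0.003, -1.0]]
force: [-0.4, -0.6, 0.1]
opening: 1.002
grasp_force: 0.0
```

>>> move_arm(increments=[{"xyz":[0,0,16],"roll":0,"grip":100},{"xyz":[0,0,8],"roll":0,"grip":60},{"xyz":[0,0,0],"roll":0,"grip":40},{"xyz":[0,0,0],"roll":0,"grip":40},{"xyz":[0,0,0],"roll":0,"grip":40}])

```text
time_s: 4.33
position: [0.5304, -0.0944, 0.1606]
tcp_rot: [[-0.05, 0.999, 0.002], [0.999, 0.05, -0.001], [-0.001, 0.002, -1.0]]
force: [0.3, -0.0, 0.4]
opening: 0.782
grasp_force: 0.0
```

Run:
```python
from w import *
st=bot.read_state();print(st["position"],st["tcp_rot"].round(3).tolist(),st["force"],st["moment"],st["opening"])
im,d=bot.capture("wrist")
P=wcloud(d,d>0,st);x,y,z=P.T
roi=(x>.42)&(x<.64)&(y>-.22)&(y<.14)
rect(P[roi&(z>.186)&(z<.196)&(abs(x-.53)<.03)],"handletop");rect(P[roi&(z>.13)&(z<.15)],"keeper")
```

```text
[ 0.53042349 -0.09435758  0.16056618] [[-0.05, 0.999, 0.002], [0.999, 0.05, -0.001], [-0.001, 0.002, -1.0]] [ 0.31165775 -0.04968874  0.43178924] [-0.04312444 -0.12050811  0.02992676] 0.7822807269843239
handletop 1969 0.5306 -0.0938 0.012 0.056 2.7 med [ 0.5302 -0.0818  0.1917] axis [-0.053  0.999]
keeper 6563 0.5288 -0.0337 0.032 0.134 1.8 med [ 0.5263 -0.0199  0.1435] axis [-0.055  0.998]
```

>>> move_arm(increments=[{"xyz":[0,0,0],"roll":0,"grip":0},{"xyz":[0,0,0],"roll":0,"grip":0},{"xyz":[0,0,0],"roll":0,"grip":0},{"xyz":[0,0,0],"roll":0,"grip":0},{"xyz":[0,0,0],"roll":0,"grip":0}])

```text
time_s: 4.8
position: [0.5296, -0.094, 0.1598]
tcp_rot: [[-0.051, 0.999, 0.0], [0.999, 0.051, -0.0], [-0.0, 0.0, -1.0]]
force: [-0.2, -0.0, -0.2]
opening: 0.357
grasp_force: 0.0
```

>>> move_arm(increments=[{"xyz":[0,0,0],"roll":0,"grip":0},{"xyz":[0,0,0],"roll":0,"grip":0},{"xyz":[0,0,0],"roll":0,"grip":0},{"xyz":[0,0,0],"roll":0,"grip":0},{"xyz":[0,0,0],"roll":0,"grip":0}])

```text
time_s: 5.22
position: [0.5315, -0.094, 0.1596]
tcp_rot: [[-0.051, 0.999, 0.004], [0.999, 0.051, -0.0], [-0.0, 0.004, -1.0]]
force: [5.3, 2.0, -3.5]
opening: 0.136
grasp_force: 30.0
```

```bash
cat > s.py <<'E'
from h import *
st=bot.read_state();R=st["tcp_rot"]
print("yaw",round(float(np.arctan2(-R[0,0],R[1,0])),4),st["position"].round(4),"F",st["force"].round(2),"M",st["moment"].round(3),round(st["opening"],3),st["grasp_force"],round(st["time_s"],2))
E
python3 s.py
```

```text
yaw 0.0506 [ 0.5315 -0.094   0.1596] F [ 5.34  1.97 -3.54] M [ 0.209 -0.785 -0.041] 0.136 30.010595137719065 5.22
```

>>> move_arm(increments=[{"xyz":[0,2,0],"roll":-0.03,"grip":0},{"xyz":[0,0,0],"roll":-0.03,"grip":0},{"xyz":[0,0,0],"roll":0,"grip":0}])

```text
time_s: 5.47
position: [0.5316, -0.094, 0.1596]
tcp_rot: [[-0.111, 0.994, -0.0], [0.994, 0.111, -0.0], [-0.0, -0.0, -1.0]]
force: [0.7, 0.5, -0.2]
opening: 0.137
grasp_force: 30.0
```

```bash
python3 s.py
```

```text
yaw 0.1114 [ 0.5316 -0.094   0.1596] F [ 0.74  0.46 -0.16] M [-0.001 -0.196 -0.068] 0.137 30.000451058149338 5.47
```

>>> move_arm(increments=[{"xyz":[0,0,0],"roll":-0.03,"grip":0},{"xyz":[0,0,0],"roll":-0.03,"grip":0},{"xyz":[0,0,0],"roll":0,"grip":0}])

```text
time_s: 5.72
position: [0.5315, -0.0939, 0.1596]
tcp_rot: [[-0.17, 0.985, 0.0], [0.985, 0.17, -0.0], [-0.0, 0.0, -1.0]]
force: [1.1, 0.6, 0.5]
opening: 0.136
grasp_force: 30.0
```

```bash
python3 s.py
```

```text
yaw 0.1708 [ 0.5315 -0.0939  0.1596] F [1.13 0.56 0.5 ] M [-0.067 -0.262 -0.011] 0.136 29.999237414449453 5.72
```

>>> move_arm(increments=[{"xyz":[0,0,0],"roll":-0.03,"grip":0},{"xyz":[0,0,0],"roll":-0.03,"grip":0},{"xyz":[0,0,0],"roll":0,"grip":0}])

```text
time_s: 5.97
position: [0.5316, -0.094, 0.1596]
tcp_rot: [[-0.228, 0.974, 0.0], [0.974, 0.228, -0.0], [-0.0, 0.0, -1.0]]
force: [1.0, 0.2, -0.1]
opening: 0.133
grasp_force: 30.0
```

```bash
python3 s.py
```

```text
yaw 0.2302 [ 0.5316 -0.094   0.1596] F [ 1.03  0.15 -0.07] M [-0.031 -0.284 -0.078] 0.133 30.001256461255252 5.97
```

```bash
cat >> s.py <<'E'
from w import *
im,d=bot.capture("wrist");P=wcloud(d,d>0,st)
A=np.array([.5315,-.0945]);Q=P[(P[:,2]>.136)&(P[:,2]<.15)][:,:2]-A;r=np.hypot(*Q.T)
Q=Q[(r>.05)&(r<.135)]
if len(Q)>20:
    c=np.median(Q,0);t=np.arctan2(-c[0],c[1]);a=np.arctan2(-Q[:,0],Q[:,1]);a=a[abs(a-t)<.3];print("keeper yaw",round(float(np.median(a)),3),round(float(np.mean(a)),3),len(Q))
H=P[(P[:,2]>.187)&(P[:,2]<.196)&(np.hypot(P[:,0]-A[0],P[:,1]-A[1])<.032)]
rect(H,"bar")
ms=[st["moment"][2]]
for i in range(4): bot.camera_model("wrist"); bot.capture("wrist"); ms.append(bot.read_state()["moment"][2])
print("Mz",np.round(ms,3),round(np.mean(ms),3))
E
python3 s.py
```

```text
yaw 0.2302 [ 0.5316 -0.094   0.1596] F [ 1.03  0.15 -0.07] M [-0.031 -0.284 -0.078] 0.133 30.001256461255252 5.97
keeper yaw 0.198 0.198 4786
bar 2315 0.5333 -0.0922 0.031 0.055 28.9 med [ 0.5292 -0.0828  0.1917] axis [-0.228  0.974]
Mz [-0.078 -0.069 -0.067 -0.041 -0.034] -0.058
```

>>> move_arm(increments=[{"xyz":[0,0,0],"roll":-0.025,"grip":0},{"xyz":[0,0,0],"roll":-0.025,"grip":0},{"xyz":[0,0,0],"roll":0,"grip":0}])

```text
time_s: 6.47
position: [0.5316, -0.094, 0.1596]
tcp_rot: [[-0.278, 0.961, 0.0], [0.961, 0.278, -0.0], [-0.0, 0.0, -1.0]]
force: [-0.0, -0.6, 0.6]
opening: 0.134
grasp_force: 30.0
```

```bash
python3 s.py
```

```text
yaw 0.282 [ 0.5316 -0.094   0.1596] F [-0.03 -0.6   0.58] M [-0.113 -0.195 -0.144] 0.134 30.01336664892733 6.47
keeper yaw 0.2 0.2 4782
bar 2305 0.5278 -0.0939 0.055 0.031 89.9 med [ 0.5285 -0.0827  0.1917] axis [-0.274  0.962]
Mz [-0.144 -0.207 -0.187 -0.147 -0.194] -0.176
```

>>> move_arm(increments=[{"xyz":[0,0,0],"roll":0,"grip":0},{"xyz":[0,0,0],"roll":0,"grip":0},{"xyz":[0,0,0],"roll":0,"grip":0},{"xyz":[0,0,0],"roll":0,"grip":0},{"xyz":[0,0,0],"roll":0,"grip":0}])

```text
time_s: 7.13
position: [0.5316, -0.0939, 0.1596]
tcp_rot: [[-0.277, 0.961, 0.0], [0.961, 0.277, -0.0], [-0.0, 0.0, -1.0]]
force: [-0.3, -0.7, 1.1]
opening: 0.139
grasp_force: 30.0
```

```bash
python3 s.py
```

```text
yaw 0.281 [ 0.5316 -0.0939  0.1596] F [-0.29 -0.69  1.06] M [-0.183 -0.145 -0.151] 0.139 30.01365156378597 7.13
keeper yaw 0.2 0.2 4780
bar 2317 0.5278 -0.0935 0.031 0.055 0.2 med [ 0.5286 -0.0827  0.1917] axis [-0.274  0.962]
Mz [-0.151 -0.202 -0.173 -0.115 -0.151] -0.158
```

>>> move_arm(increments=[{"xyz":[0,0,0],"roll":0.05,"grip":0},{"xyz":[0,0,0],"roll":0.05,"grip":0},{"xyz":[0,0,0],"roll":0.05,"grip":0},{"xyz":[0,0,0],"roll":0.05,"grip":0},{"xyz":[0,0,0],"roll":0,"grip":0}])

```text
time_s: 7.8
position: [0.5316, -0.0939, 0.1596]
tcp_rot: [[-0.081, 0.997, -0.0], [0.997, 0.081, -0.0], [-0.0, -0.0, -1.0]]
force: [-0.2, -1.0, 2.3]
opening: 0.136
grasp_force: 30.0
```

```bash
python3 s.py
```

```text
yaw 0.0812 [ 0.5316 -0.0939  0.1596] F [-0.21 -1.01  2.27] M [-0.269 -0.106 -0.   ] 0.136 30.001645032316446 7.8
keeper yaw 0.113 0.113 4796
bar 2312 0.5279 -0.0929 0.055 0.031 78.5 med [ 0.5302 -0.0834  0.1917] axis [-0.086  0.996]
Mz [-0.    -0.063 -0.055 -0.047 -0.032] -0.039
```

>>> move_arm(increments=[{"xyz":[0,0,0],"roll":0.03,"grip":0},{"xyz":[0,0,0],"roll":0.03,"grip":0},{"xyz":[0,0,0],"roll":0,"grip":0}])

```text
time_s: 8.3
position: [0.5316, -0.0939, 0.1596]
tcp_rot: [[-0.021, 1.0, 0.0], [1.0, 0.021, -0.0], [-0.0, 0.0, -1.0]]
force: [-0.2, -1.3, 3.0]
opening: 0.135
grasp_force: 30.0
```

```bash
python3 s.py
```

```text
yaw 0.0213 [ 0.5316 -0.0939  0.1596] F [-0.22 -1.32  3.03] M [-0.291 -0.098  0.059] 0.135 30.00253714621067 8.3
keeper yaw 0.058 0.059 4788
bar 2309 0.528 -0.0928 0.055 0.031 75.3 med [ 0.5305 -0.0831  0.1917] axis [-0.029  1.   ]
Mz [ 0.059  0.024  0.028 -0.004  0.034] 0.028
```

>>> move_arm(increments=[{"xyz":[0,0,0],"roll":0.03,"grip":0},{"xyz":[0,0,0],"roll":0.03,"grip":0},{"xyz":[0,0,0],"roll":0,"grip":0}])

```text
time_s: 8.8
position: [0.5316, -0.0939, 0.1596]
tcp_rot: [[0.039, 0.999, 0.0], [0.999, -0.039, -0.0], [-0.0, 0.0, -1.0]]
force: [-0.3, -1.4, 1.8]
opening: 0.135
grasp_force: 30.0
```

```bash
python3 s.py
```

```text
yaw -0.039 [ 0.5316 -0.0939  0.1596] F [-0.26 -1.36  1.84] M [-0.264 -0.1   -0.019] 0.135 30.001840232871473 8.8
keeper yaw -0.005 -0.004 4780
bar 2322 0.528 -0.0926 0.055 0.031 71.1 med [ 0.5309 -0.0833  0.1917] axis [0.033 0.999]
Mz [-0.019 -0.027 -0.029 -0.019  0.003] -0.018
```

>>> move_arm(increments=[{"xyz":[0,0,0],"roll":0.03,"grip":0},{"xyz":[0,0,0],"roll":0.03,"grip":0},{"xyz":[0,0,0],"roll":0,"grip":0}])

```text
time_s: 9.3
position: [0.5316, -0.0939, 0.1596]
tcp_rot: [[0.099, 0.995, -0.0], [0.995, -0.099, -0.0], [-0.0, 0.0, -1.0]]
force: [0.7, -1.9, 2.7]
opening: 0.137
grasp_force: 30.0
```

```bash
python3 s.py
```

```text
yaw -0.0989 [ 0.5316 -0.0939  0.1596] F [ 0.73 -1.87  2.72] M [-0.295 -0.132  0.022] 0.137 30.002469085156918 9.3
keeper yaw -0.061 -0.061 4770
bar 2319 0.5282 -0.0924 0.055 0.031 67.7 med [ 0.5313 -0.0834  0.1917] axis [0.092 0.996]
Mz [0.022 0.04  0.063 0.023 0.008] 0.031
```

>>> move_arm(increments=[{"xyz":[0,0,0],"roll":0.03,"grip":0},{"xyz":[0,0,0],"roll":0.03,"grip":0},{"xyz":[0,0,0],"roll":0,"grip":0}])

```text
time_s: 9.8
position: [0.5315, -0.0939, 0.1596]
tcp_rot: [[0.158, 0.987, -0.0], [0.987, -0.158, -0.0], [-0.0, -0.0, -1.0]]
force: [-0.5, -1.8, 2.1]
opening: 0.133
grasp_force: 30.0
```

```bash
python3 s.py
```

```text
yaw -0.1587 [ 0.5315 -0.0939  0.1596] F [-0.49 -1.81  2.14] M [-0.359 -0.049  0.148] 0.133 30.012214821763337 9.8
keeper yaw -0.082 -0.081 4772
bar 2321 0.5283 -0.0924 0.055 0.031 64.9 med [ 0.5317 -0.0829  0.1916] axis [0.149 0.989]
Mz [0.148 0.124 0.163 0.161 0.12 ] 0.143
```

>>> move_arm(increments=[{"xyz":[0,0,0],"roll":0,"grip":0},{"xyz":[0,0,0],"roll":0,"grip":0},{"xyz":[0,0,0],"roll":0,"grip":0},{"xyz":[0,0,0],"roll":0,"grip":0},{"xyz":[0,0,0],"roll":0,"grip":0}])

```text
time_s: 10.47
position: [0.5316, -0.0939, 0.1596]
tcp_rot: [[0.158, 0.987, 0.0], [0.987, -0.158, -0.0], [-0.0, 0.0, -1.0]]
force: [-0.6, -2.0, 3.4]
opening: 0.134
grasp_force: 30.0
```

>>> move_arm(increments=[{"xyz":[0,0,0],"roll":-0.07,"grip":0},{"xyz":[0,0,0],"roll":-0.07,"grip":0},{"xyz":[0,0,0],"roll":-0.07,"grip":0},{"xyz":[0,0,0],"roll":-0.07,"grip":0},{"xyz":[0,0,0],"roll":-0.06,"grip":0}])

```text
time_s: 10.88
position: [0.5316, -0.0939, 0.1596]
tcp_rot: [[-0.182, 0.983, 0.0], [0.983, 0.182, 0.0], [0.0, 0.0, -1.0]]
force: [-1.2, -1.9, 4.5]
opening: 0.137
grasp_force: 30.0
```

```bash
python3 s.py
```

```text
yaw 0.1832 [ 0.5316 -0.0939  0.1596] F [-1.22 -1.92  4.5 ] M [-0.367 -0.057 -0.062] 0.137 30.002509094774723 10.88
keeper yaw 0.141 0.141 4782
bar 2307 0.5278 -0.0933 0.055 0.031 83.8 med [ 0.5295 -0.0828  0.1917] axis [-0.182  0.983]
Mz [-0.062  0.022 -0.009 -0.048 -0.06 ] -0.031
```

>>> move_arm(increments=[{"xyz":[0,0,0],"roll":-0.04,"grip":0},{"xyz":[0,0,0],"roll":-0.04,"grip":0},{"xyz":[0,0,0],"roll":-0.03,"grip":0},{"xyz":[0,0,0],"roll":0,"grip":0}])

```text
time_s: 11.47
position: [0.5316, -0.0939, 0.1596]
tcp_rot: [[-0.286, 0.958, 0.0], [0.958, 0.286, 0.0], [-0.0, 0.0, -1.0]]
force: [-0.7, -2.2, 2.5]
opening: 0.136
grasp_force: 30.0
```

```bash
python3 s.py
```

```text
yaw 0.29 [ 0.5316 -0.0939  0.1596] F [-0.74 -2.16  2.49] M [-0.349 -0.07  -0.135] 0.136 30.00546483322978 11.47
keeper yaw 0.233 0.233 4812
bar 2317 0.5277 -0.0935 0.031 0.055 0.3 med [ 0.5283 -0.0827  0.1917] axis [-0.285  0.959]
Mz [-0.135 -0.154 -0.09  -0.144 -0.079] -0.12
```

>>> move_arm(increments=[{"xyz":[0,0,0],"roll":-0.03,"grip":0},{"xyz":[0,0,0],"roll":0,"grip":0},{"xyz":[0,0,0],"roll":0,"grip":0},{"xyz":[0,0,0],"roll":0,"grip":0},{"xyz":[0,0,0],"roll":0,"grip":0}])

```text
time_s: 12.13
position: [0.5316, -0.0939, 0.1595]
tcp_rot: [[-0.315, 0.949, 0.0], [0.949, 0.315, 0.0], [-0.0, 0.0, -1.0]]
force: [-0.2, -2.6, 3.7]
opening: 0.135
grasp_force: 30.0
```

```bash
python3 s.py
```

```text
yaw 0.3204 [ 0.5316 -0.0939  0.1595] F [-0.18 -2.63  3.69] M [-0.346 -0.137 -0.179] 0.135 30.01535968389362 12.13
keeper yaw 0.235 0.235 4789
bar 2293 0.5278 -0.0935 0.031 0.055 2.2 med [ 0.5278 -0.0826  0.1916] axis [-0.312  0.95 ]
Mz [-0.179 -0.19  -0.177 -0.162 -0.187] -0.179
```

>>> move_arm(increments=[{"xyz":[0,0,0],"roll":0.09,"grip":0},{"xyz":[0,0,0],"roll":0.09,"grip":0},{"xyz":[0,0,0],"roll":0.09,"grip":0},{"xyz":[0,0,0],"roll":0.08,"grip":0},{"xyz":[0,0,0],"roll":0.07,"grip":0}])

```text
time_s: 12.8
position: [0.5315, -0.0939, 0.1596]
tcp_rot: [[0.101, 0.995, -0.0], [0.995, -0.101, -0.0], [-0.0, -0.0, -1.0]]
force: [0.6, -2.5, 3.7]
opening: 0.137
grasp_force: 30.0
```

>>> move_arm(increments=[{"xyz":[0,0,0],"roll":0.03,"grip":0},{"xyz":[0,0,0],"roll":0.03,"grip":0},{"xyz":[0,0,0],"roll":0,"grip":0}])

```text
time_s: 13.05
position: [0.5316, -0.0939, 0.1596]
tcp_rot: [[0.158, 0.987, -0.0], [0.987, -0.158, -0.0], [-0.0, -0.0, -1.0]]
force: [-0.4, -1.9, 4.1]
opening: 0.138
grasp_force: 30.0
```

```bash
python3 s.py
```

```text
yaw -0.1584 [ 0.5316 -0.0939  0.1596] F [-0.42 -1.87  4.07] M [-0.408 -0.033  0.093] 0.138 30.00565806403756 13.05
keeper yaw -0.101 -0.1 4775
bar 2313 0.5338 -0.0933 0.031 0.055 6.4 med [ 0.5316 -0.0832  0.1917] axis [0.149 0.989]
Mz [0.093 0.021 0.117 0.104 0.076] 0.082
```

>>> move_arm(increments=[{"xyz":[0,0,0],"roll":0.03,"grip":0},{"xyz":[0,0,0],"roll":0,"grip":0},{"xyz":[0,0,0],"roll":0,"grip":0}])

```text
time_s: 13.55
position: [0.5315, -0.0939, 0.1596]
tcp_rot: [[0.187, 0.982, -0.0], [0.982, -0.187, -0.0], [-0.0, -0.0, -1.0]]
force: [-0.9, -2.6, 3.9]
opening: 0.136
grasp_force: 30.0
```

```bash
python3 s.py
```

```text
yaw -0.1879 [ 0.5315 -0.0939  0.1596] F [-0.92 -2.57  3.93] M [-0.425 -0.019  0.155] 0.136 30.010406230576336 13.55
keeper yaw -0.116 -0.115 4761
bar 2319 0.5283 -0.0923 0.055 0.031 63.4 med [ 0.5318 -0.083   0.1917] axis [0.176 0.984]
Mz [0.155 0.093 0.097 0.102 0.13 ] 0.115
```

>>> move_arm(increments=[{"xyz":[0,0,0],"roll":0.01,"grip":0},{"xyz":[0,0,0],"roll":0,"grip":0},{"xyz":[0,0,0],"roll":0,"grip":0},{"xyz":[0,0,0],"roll":0,"grip":0},{"xyz":[0,0,0],"roll":0,"grip":0}])

```text
time_s: 14.22
position: [0.5316, -0.0939, 0.1596]
tcp_rot: [[0.198, 0.98, 0.0], [0.98, -0.198, -0.0], [-0.0, 0.0, -1.0]]
force: [-0.2, -1.9, 4.0]
opening: 0.136
grasp_force: 30.0
```

```bash
python3 s.py
```

```text
yaw -0.199 [ 0.5316 -0.0939  0.1596] F [-0.18 -1.93  4.02] M [-0.48  -0.03   0.097] 0.136 30.013696113601327 14.22
keeper yaw -0.116 -0.116 4755
bar 2313 0.5284 -0.0922 0.055 0.031 63.0 med [ 0.532  -0.0829  0.1917] axis [0.186 0.983]
Mz [0.097 0.175 0.123 0.181 0.183] 0.152
```

>>> move_arm(increments=[{"xyz":[0,0,0],"roll":-0.09,"grip":0},{"xyz":[0,0,0],"roll":-0.09,"grip":0},{"xyz":[0,0,0],"roll":-0.09,"grip":0},{"xyz":[0,0,0],"roll":-0.09,"grip":0},{"xyz":[0,0,0],"roll":-0.08,"grip":0}])

```text
time_s: 14.88
position: [0.5316, -0.0939, 0.1596]
tcp_rot: [[-0.242, 0.97, 0.0], [0.97, 0.242, 0.0], [0.0, 0.0, -1.0]]
force: [0.1, -1.9, 4.0]
opening: 0.136
grasp_force: 30.0
```

>>> move_arm(increments=[{"xyz":[0,0,0],"roll":-0.03,"grip":0},{"xyz":[0,0,0],"roll":-0.03,"grip":0},{"xyz":[0,0,0],"roll":0,"grip":0}])

```text
time_s: 15.13
position: [0.5316, -0.0939, 0.1596]
tcp_rot: [[-0.296, 0.955, 0.0], [0.955, 0.296, 0.0], [0.0, 0.0, -1.0]]
force: [-1.2, -2.7, 3.5]
opening: 0.135
grasp_force: 30.0
```

```bash
python3 s.py
```

```text
yaw 0.3004 [ 0.5316 -0.0939  0.1596] F [-1.17 -2.68  3.54] M [-0.483 -0.03  -0.075] 0.135 30.002933400683105 15.13
keeper yaw 0.249 0.249 4819
bar 2321 0.5278 -0.0937 0.031 0.055 1.1 med [ 0.5281 -0.0826  0.1917] axis [-0.296  0.955]
Mz [-0.075 -0.016 -0.048 -0.02   0.066] -0.019
```

>>> move_arm(increments=[{"xyz":[0,0,0],"roll":-0.03,"grip":0},{"xyz":[0,0,0],"roll":-0.03,"grip":0},{"xyz":[0,0,0],"roll":0,"grip":0}])

```text
time_s: 15.63
position: [0.5316, -0.0939, 0.1596]
tcp_rot: [[-0.353, 0.936, 0.0], [0.936, 0.353, 0.0], [-0.0, 0.0, -1.0]]
force: [-0.1, -2.7, 4.0]
opening: 0.136
grasp_force: 30.0
```

```bash
python3 s.py
```

```text
yaw 0.361 [ 0.5316 -0.0939  0.1596] F [-0.11 -2.7   4.  ] M [-0.472 -0.116 -0.082] 0.136 29.999289899133146 15.63
keeper yaw 0.339 0.34 4780
bar 2322 0.533 -0.0917 0.031 0.055 36.0 med [ 0.5271 -0.0827  0.1917] axis [-0.355  0.935]
Mz [-0.082 -0.024 -0.004 -0.014 -0.008] -0.026
```

>>> move_arm(increments=[{"xyz":[0,0,0],"roll":-0.04,"grip":0},{"xyz":[0,0,0],"roll":-0.04,"grip":0},{"xyz":[0,0,0],"roll":-0.04,"grip":0}])

```text
time_s: 16.13
position: [0.5316, -0.0938, 0.1596]
tcp_rot: [[-0.464, 0.886, 0.0], [0.886, 0.464, 0.0], [-0.0, 0.0, -1.0]]
force: [-0.9, -2.1, 2.7]
opening: 0.14
grasp_force: 30.0
```

```bash
python3 s.py
```

```text
yaw 0.4822 [ 0.5316 -0.0938  0.1596] F [-0.94 -2.05  2.7 ] M [-0.464 -0.108 -0.08 ] 0.14 30.00541870482266 16.13
keeper yaw 0.428 0.428 4817
bar 2323 0.5278 -0.0941 0.031 0.055 11.5 med [ 0.5253 -0.0832  0.1917] axis [-0.464  0.886]
Mz [-0.08  -0.012  0.026  0.071 -0.002] 0.001
```

>>> move_arm(increments=[{"xyz":[0,0,0],"roll":-0.06,"grip":0},{"xyz":[0,0,0],"roll":-0.06,"grip":0},{"xyz":[0,0,0],"roll":0,"grip":0}])

```text
time_s: 16.63
position: [0.5316, -0.0939, 0.1596]
tcp_rot: [[-0.566, 0.825, 0.0], [0.825, 0.566, 0.0], [-0.0, 0.0, -1.0]]
force: [0.5, -2.4, 3.5]
opening: 0.137
grasp_force: 30.0
```

```bash
python3 s.py
```

```text
yaw 0.601 [ 0.5316 -0.0939  0.1596] F [ 0.5  -2.37  3.49] M [-0.394 -0.14  -0.012] 0.137 29.998622462153435 16.63
keeper yaw 0.572 0.572 4782
bar 2311 0.5278 -0.0944 0.031 0.055 18.1 med [ 0.5239 -0.0841  0.1917] axis [-0.568  0.823]
Mz [-0.012  0.037  0.058  0.062  0.021] 0.033
```

>>> move_arm(increments=[{"xyz":[0,0,0],"roll":-0.07,"grip":0},{"xyz":[0,0,0],"roll":-0.07,"grip":0},{"xyz":[0,0,0],"roll":-0.07,"grip":0},{"xyz":[0,0,0],"roll":-0.07,"grip":0},{"xyz":[0,0,0],"roll":-0.07,"grip":0}])

```text
time_s: 17.3
position: [0.5316, -0.0938, 0.1596]
tcp_rot: [[-0.815, 0.579, 0.0], [0.579, 0.815, 0.0], [-0.0, 0.0, -1.0]]
force: [-0.1, -1.8, 4.4]
opening: 0.135
grasp_force: 30.0
```

```bash
python3 s.py
```

```text
yaw 0.9533 [ 0.5316 -0.0938  0.1596] F [-0.14 -1.81  4.42] M [-0.344 -0.161 -0.024] 0.135 30.000346298329532 17.3
keeper yaw 0.928 0.928 4790
bar 2325 0.5281 -0.0954 0.031 0.055 38.2 med [ 0.5209 -0.0872  0.1917] axis [-0.817  0.577]
Mz [-0.024  0.134  0.173  0.103  0.103] 0.098
```

>>> move_arm(increments=[{"xyz":[0,0,0],"roll":-0.07,"grip":0},{"xyz":[0,0,0],"roll":-0.07,"grip":0},{"xyz":[0,0,0],"roll":-0.07,"grip":0},{"xyz":[0,0,0],"roll":-0.07,"grip":0},{"xyz":[0,0,0],"roll":-0.05,"grip":0}])

```text
time_s: 17.97
position: [0.5317, -0.0938, 0.1596]
tcp_rot: [[-0.959, 0.285, 0.0], [0.285, 0.959, 0.0], [-0.0, 0.0, -1.0]]
force: [-0.3, -1.8, 4.2]
opening: 0.137
grasp_force: 30.0
```

```bash
python3 s.py
```

```text
yaw 1.282 [ 0.5317 -0.0938  0.1596] F [-0.31 -1.78  4.21] M [-0.35  -0.191 -0.03 ] 0.137 29.999861363321543 17.97
keeper yaw 1.264 1.264 4809
bar 2322 0.5289 -0.0963 0.031 0.055 57.1 med [ 0.5195 -0.0917  0.1918] axis [-0.959  0.282]
Mz [-0.03   0.172  0.073  0.182  0.099] 0.099
```

>>> move_arm(increments=[{"xyz":[0,0,0],"roll":-0.04,"grip":0},{"xyz":[0,0,0],"roll":-0.04,"grip":0},{"xyz":[0,0,0],"roll":0,"grip":0}])

```text
time_s: 18.47
position: [0.5316, -0.0938, 0.1596]
tcp_rot: [[-0.978, 0.209, 0.0], [0.209, 0.978, 0.0], [-0.0, 0.0, -1.0]]
force: [-0.0, -2.6, 4.6]
opening: 0.133
grasp_force: 30.0
```

```bash
python3 s.py
```

```text
yaw 1.3599 [ 0.5316 -0.0938  0.1596] F [-0.04 -2.56  4.61] M [-0.213 -0.219 -0.058] 0.133 29.99958791770041 18.47
keeper yaw 1.321 1.321 4794
bar 2324 0.5292 -0.0965 0.031 0.056 62.1 med [ 0.5196 -0.0927  0.1918] axis [-0.978  0.208]
Mz [-0.058 -0.052  0.016  0.015 -0.029] -0.022
```

>>> move_arm(increments=[{"xyz":[0,0,0],"roll":-0.03,"grip":0},{"xyz":[0,0,0],"roll":-0.03,"grip":0},{"xyz":[0,0,0],"roll":0,"grip":0}])

```text
time_s: 18.97
position: [0.5316, -0.0938, 0.1596]
tcp_rot: [[-0.989, 0.15, 0.0], [0.15, 0.989, 0.0], [-0.0, 0.0, -1.0]]
force: [-0.0, -0.4, 4.1]
opening: 0.135
grasp_force: 30.0
```

```bash
python3 s.py
```

```text
yaw 1.4206 [ 0.5316 -0.0938  0.1596] F [-0.04 -0.43  4.14] M [-0.228 -0.313 -0.096] 0.135 30.00195843167603 18.97
keeper yaw 1.37 1.369 4792
bar 2315 0.5291 -0.0965 0.031 0.056 65.4 med [ 0.5198 -0.0931  0.1918] axis [-0.989  0.15 ]
Mz [-0.096 -0.081 -0.097 -0.092 -0.066] -0.086
```

>>> move_arm(increments=[{"xyz":[0,0,0],"roll":-0.03,"grip":0},{"xyz":[0,0,0],"roll":-0.01,"grip":0},{"xyz":[0,0,0],"roll":0,"grip":0}])

```text
time_s: 19.47
position: [0.5316, -0.0938, 0.1596]
tcp_rot: [[-0.994, 0.11, 0.0], [0.11, 0.994, 0.0], [-0.0, 0.0, -1.0]]
force: [0.5, -1.9, 3.8]
opening: 0.134
grasp_force: 30.0
```

```bash
python3 s.py
```

```text
yaw 1.4603 [ 0.5316 -0.0938  0.1596] F [ 0.49 -1.94  3.8 ] M [-0.156 -0.303 -0.232] 0.134 30.01214730553329 19.47
keeper yaw 1.371 1.371 4801
bar 2299 0.5297 -0.091 0.055 0.031 9.7 med [ 0.52   -0.0933  0.1918] axis [-0.994  0.113]
Mz [-0.232 -0.199 -0.164 -0.184 -0.217] -0.199
```

The keeper is at its stop: its yaw holds at 1.37 rad while the wind-up torque rises to 0.2 N m. I'm relaxing the wind-up, releasing and lifting.

>>> move_arm(increments=[{"xyz":[0,0,0],"roll":0.04,"grip":0},{"xyz":[0,0,0],"roll":0.03,"grip":0},{"xyz":[0,0,0],"roll":0,"grip":60},{"xyz":[0,0,0],"roll":0,"grip":60},{"xyz":[0,0,0],"roll":0,"grip":60}])

```text
time_s: 20.13
position: [0.5303, -0.0931, 0.1587]
tcp_rot: [[-0.984, 0.178, -0.003], [0.178, 0.984, 0.001], [0.003, 0.001, -1.0]]
force: [-0.4, 0.2, 0.2]
opening: 0.282
grasp_force: 0.0
```

>>> move_arm(increments=[{"xyz":[0,0,0],"roll":0,"grip":60},{"xyz":[0,0,0],"roll":0,"grip":60},{"xyz":[0,0,0],"roll":0,"grip":100},{"xyz":[0,0,-10],"roll":0,"grip":100},{"xyz":[0,0,-20],"roll":0,"grip":100}])

```text
time_s: 20.55
position: [0.5297, -0.0932, 0.1882]
tcp_rot: [[-0.984, 0.179, -0.006], [0.179, 0.984, 0.002], [0.006, 0.001, -1.0]]
force: [0.2, -0.6, -0.1]
opening: 0.656
grasp_force: 0.0
```

>>> move_arm(increments=[{"xyz":[0,0,-25],"roll":0,"grip":100},{"xyz":[0,0,-25],"roll":0.12,"grip":100},{"xyz":[0,0,0],"roll":0.12,"grip":100},{"xyz":[0,0,0],"roll":0.12,"grip":100},{"xyz":[0,0,0],"roll":0.12,"grip":100}])

```text
time_s: 20.97
position: [0.5319, -0.094, 0.2412]
tcp_rot: [[-0.787, 0.617, 0.002], [0.617, 0.787, -0.001], [-0.002, 0.001, -1.0]]
force: [-0.2, -1.3, -0.8]
opening: 0.975
grasp_force: 0.0
```

>>> move_arm(increments=[{"xyz":[0,0,0],"roll":0.12,"grip":100},{"xyz":[0,0,0],"roll":0.12,"grip":100},{"xyz":[0,0,0],"roll":0.12,"grip":100},{"xyz":[0,0,0],"roll":0.12,"grip":100},{"xyz":[0,0,0],"roll":0.12,"grip":100}])

```text
time_s: 21.38
position: [0.5315, -0.0939, 0.2404]
tcp_rot: [[-0.3, 0.954, 0.001], [0.954, 0.3, -0.0], [-0.0, 0.0, -1.0]]
force: [0.3, -0.5, -0.2]
opening: 1.0
grasp_force: 0.0
```

>>> move_arm(increments=[{"xyz":[0,0,0],"roll":0.12,"grip":100},{"xyz":[0,0,0],"roll":0.12,"grip":100},{"xyz":[0,0,0],"roll":0,"grip":100}])

```text
time_s: 21.63
position: [0.5316, -0.0939, 0.2403]
tcp_rot: [[-0.069, 0.998, 0.001], [0.998, 0.069, -0.0], [-0.0, 0.001, -1.0]]
force: [0.0, -0.1, 0.5]
opening: 1.007
grasp_force: 0.0
```

Run:
```python
from w import *
st=bot.read_state();print(st["position"],st["tcp_rot"].round(3).tolist(),st["force"],st["moment"],st["opening"],st["time_s"])
im,d=bot.capture("wrist")
P=wcloud(d,d>0,st);x,y,z=P.T
A=np.array([.5315,-.0945]);r=np.hypot(x-A[0],y-A[1])
K=P[(z>.136)&(z<.15)&(r>.05)&(r<.135)];t=np.arctan2(-(K[:,0]-A[0]),K[:,1]-A[1]);print("keeper yaw",np.median(t[t>.5]) if len(t) else None)
rect(P[(r<.033)&(z>.187)&(z<.196)],"bar")
b=(np.hypot(x-.523,y-.02)<.035)
rect(P[b&(z>.1)&(z<.135)],"cap");rect(P[b&(z>.124)&(z<.135)],"captop");rect(P[b&(z>.07)&(z<.095)],"body");print(P[b][:,2].max())
rect(P[(z>.05)&(z<.068)&(r<.3)&(abs(x-.527)<.1)],"plate")
cv2.imwrite("pics/d.png",im[:,:,::-1])
```

```text
[ 0.53164583 -0.0938677   0.24031147] [[-0.069, 0.998, 0.001], [0.998, 0.069, -0.0], [-0.0, 0.001, -1.0]] [ 0.02726402 -0.13891611  0.54277979] [ 0.03673509 -0.04076122  0.04098973] 1.00666093475477 21.6333
keeper yaw 1.3544049058598249
bar 1352 0.5309 -0.0937 0.013 0.057 78.6 med [ 0.5304 -0.0927  0.1916] axis [-0.981  0.196]
cap 415 0.5218 0.0209 0.021 0.02 14.4 med [0.5222 0.0189 0.1055] axis [-0.998 -0.064]
captop 153 0.5223 0.0208 0.011 0.012 3.9 med [0.5221 0.0203 0.1285] axis [0.182 0.983]
body 647 0.522 0.0206 0.036 0.036 38.1 med [0.5218 0.0155 0.0819] axis [-0.988  0.155]
0.13252156791885886
plate 30242 0.5315 -0.1016 0.161 0.387 4.1 med [ 0.5299 -0.0272  0.0606] axis [-0.106  0.994]
```

View pics/d.png

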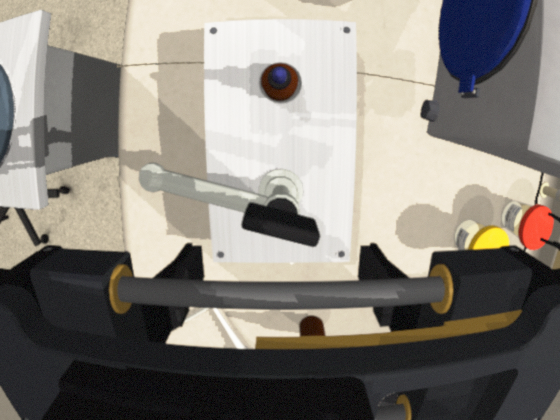

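The wrist view shows the keeper swung open, with its disc at (150,177), and the bottle free at (281,82). I'm going to the bottle.

>>> move_arm(increments=[{"xyz":[20,0,0],"roll":0,"grip":100},{"xyz":[35,-1,0],"roll":0,"grip":100},{"xyz":[35,-1,0],"roll":0,"grip":100},{"xyz":[25,0,0],"roll":0,"grip":100},{"xyz":[0,0,15],"roll":0,"grip":100}])

```text
time_s: 22.1
position: [0.5221, 0.0247, 0.2271]
tcp_rot: [[-0.078, 0.997, 0.005], [0.997, 0.078, 0.001], [0.001, 0.005, -1.0]]
force: [0.4, -0.7, 0.2]
opening: 0.999
grasp_force: 0.0
```

>>> move_arm(increments=[{"xyz":[0,0,30],"roll":0,"grip":100},{"xyz":[0,0,35],"roll":0,"grip":100},{"xyz":[0,0,35],"roll":0,"grip":100},{"xyz":[0,0,20],"roll":0,"grip":100},{"xyz":[0,0,0],"roll":0,"grip":100}])

```text
time_s: 22.52
position: [0.5183, 0.0212, 0.101]
tcp_rot: [[-0.074, 0.997, -0.009], [0.997, 0.074, 0.001], [0.002, -0.009, -1.0]]
force: [-0.1, 0.2, -1.3]
opening: 1.002
grasp_force: 0.0
```

Run:
```python
from w import *
st=bot.read_state();print(st["position"],st["force"],st["time_s"])
im,d=bot.capture("wrist")
P=wcloud(d,d>0,st);x,y,z=P.T
b=(np.hypot(x-.523,y-.02)<.035)
rect(P[b&(z>.1)&(z<.135)],"cap");rect(P[b&(z>.07)&(z<.095)],"body")
```

```text
[0.51826653 0.02119509 0.1009748 ] [-0.0837135   0.17291819 -1.30665418] 22.5167
cap 1170 0.5213 0.0228 0.022 0.019 5.3 med [0.5208 0.026  0.1054] axis [-0.995 -0.101]
body 1753 0.5212 0.0242 0.037 0.031 6.3 med [0.52   0.031  0.0821] axis [-0.996 -0.091]
```

>>> move_arm(increments=[{"xyz":[0,0,20],"roll":0,"grip":100},{"xyz":[0,0,17],"roll":0,"grip":100},{"xyz":[0,0,0],"roll":0,"grip":60},{"xyz":[0,0,0],"roll":0,"grip":60},{"xyz":[0,0,0],"roll":0,"grip":60}])

```text
time_s: 22.98
position: [0.5228, 0.0205, 0.0693]
tcp_rot: [[-0.072, 0.997, 0.003], [0.997, 0.072, -0.001], [-0.001, 0.003, -1.0]]
force: [-0.1, 0.7, 0.4]
opening: 0.853
grasp_force: 0.0
```

Run:
```python
from w import *
st=bot.read_state();print(st["position"],st["force"],st["opening"],st["time_s"])
im,d=bot.capture("wrist")
P=wcloud(d,d>0,st);x,y,z=P.T
b=(np.hypot(x-.523,y-.02)<.03)
rect(P[b&(z>.1)&(z<.135)],"cap");rect(P[b&(z>.07)&(z<.095)],"body")
```

```text
[0.52278384 0.02048067 0.06929484] [-0.05750503  0.66418528  0.35569729] 0.8526016278776924 22.9833
cap 996 0.5209 0.0252 0.016 0.017 57.7 med [0.5212 0.0251 0.1262] axis [-0.987  0.163]
body 2428 0.5215 0.0268 0.037 0.027 3.0 med [0.5205 0.0313 0.0821] axis [-0.999 -0.049]
```

>>> move_arm(increments=[{"xyz":[0,0,3],"roll":0,"grip":50},{"xyz":[0,0,0],"roll":0,"grip":30},{"xyz":[0,0,0],"roll":0,"grip":20},{"xyz":[0,0,0],"roll":0,"grip":10},{"xyz":[0,0,0],"roll":0,"grip":10}])

```text
time_s: 23.45
position: [0.5215, 0.0207, 0.0647]
tcp_rot: [[-0.071, 0.997, 0.0], [0.997, 0.071, -0.0], [-0.0, 0.0, -1.0]]
force: [-0.6, -0.1, 0.6]
opening: 0.434
grasp_force: 0.3
```

>>> move_arm(increments=[{"xyz":[0,0,0],"roll":0,"grip":10},{"xyz":[0,0,0],"roll":0,"grip":10},{"xyz":[0,0,0],"roll":0,"grip":10}])

```text
time_s: 23.7
position: [0.5216, 0.0207, 0.0647]
tcp_rot: [[-0.071, 0.997, 0.0], [0.997, 0.071, -0.0], [-0.0, 0.0, -1.0]]
force: [-0.4, 0.4, 1.9]
opening: 0.416
grasp_force: 30.0
```

>>> move_arm(increments=[{"xyz":[0,0,-5],"roll":0,"grip":10},{"xyz":[0,0,-10],"roll":0,"grip":10},{"xyz":[0,0,-15],"roll":0,"grip":10},{"xyz":[0,0,-20],"roll":0,"grip":10},{"xyz":[0,0,-20],"roll":0,"grip":10}])

```text
time_s: 24.12
position: [0.5208, 0.0208, 0.1355]
tcp_rot: [[-0.071, 0.997, -0.001], [0.997, 0.071, 0.0], [0.0, -0.001, -1.0]]
force: [0.7, -0.0, -0.1]
opening: 0.416
grasp_force: 30.0
```

>>> move_arm(increments=[{"xyz":[10,-1,-15],"roll":0,"grip":10},{"xyz":[20,-2,-5],"roll":0,"grip":10},{"xyz":[25,-2.5,0],"roll":0,"grip":10},{"xyz":[30,-3.5,0],"roll":0,"grip":10},{"xyz":[30,-3.5,0],"roll":0,"grip":10}])

```text
time_s: 24.53
position: [0.5006, 0.1353, 0.1556]
tcp_rot: [[-0.07, 0.998, 0.001], [0.998, 0.07, 0.0], [0.0, 0.001, -1.0]]
force: [0.3, -1.1, -0.8]
opening: 0.419
grasp_force: 30.0
```

>>> move_arm(increments=[{"xyz":[30,-3.5,0],"roll":0,"grip":10},{"xyz":[30,-3.5,0],"roll":0,"grip":10},{"xyz":[30,-3,0],"roll":0,"grip":10},{"xyz":[25,-2.5,0],"roll":0,"grip":10},{"xyz":[20,-1,0],"roll":0,"grip":10}])

```text
time_s: 24.95
position: [0.4766, 0.2702, 0.1553]
tcp_rot: [[-0.072, 0.997, -0.0], [0.997, 0.072, 0.0], [0.0, -0.0, -1.0]]
force: [-0.3, 0.6, -1.4]
opening: 0.419
grasp_force: 30.0
```

>>> move_arm(increments=[{"xyz":[0,0,0],"roll":0,"grip":10},{"xyz":[0,0,15],"roll":0,"grip":10},{"xyz":[0,0,20],"roll":0,"grip":10},{"xyz":[0,0,15],"roll":0,"grip":10},{"xyz":[0,0,0],"roll":0,"grip":10}])

```text
time_s: 25.37
position: [0.4756, 0.2669, 0.1025]
tcp_rot: [[-0.071, 0.997, -0.006], [0.997, 0.071, -0.002], [-0.002, -0.006, -1.0]]
force: [-0.7, -0.5, -1.3]
opening: 0.421
grasp_force: 30.0
```

Run:
```python
from w import *
st=bot.read_state();print(st["position"],st["force"],st["opening"],st["time_s"])
im,d=bot.capture("side");P=cloud("side",d,d>0);x,y,z=P.T
rect(P[(x>.38)&(x<.58)&(y>.18)&(y<.36)&(z>.012)&(z<.022)],"tray")
print([cam2world("side",r["at"]).round(3).tolist()+[round(r["conf"],2)] for r in bot.spot_in("bottle_mid","side")])
m=bot.trace("bottle_mid","side")
if m: Q=cloud("side",d,m[0]["mask"]);print(np.percentile(Q,[2,50,98],axis=0).round(3))
im2,_=bot.capture("wrist")
cv2.imwrite("pics/e.png",np.vstack([cv2.resize(im[150:360,100:380,::-1],(400,300)),cv2.resize(im2[:,:,::-1],(400,300))]))
```

```text
[0.47558587 0.26689316 0.10249825] [-0.72746464 -0.51441907 -1.32693772] 0.4205031304546251 25.3667
tray 454 0.4773 0.2677 0.131 0.135 15.1 med [0.4636 0.2959 0.0174] axis [0.466 0.885]
[[0.465, 0.276, 0.111, 0.88]]
[[0.456 0.223 0.012]
 [0.468 0.277 0.106]
 [0.54  0.284 0.143]]
```

View pics/e.png

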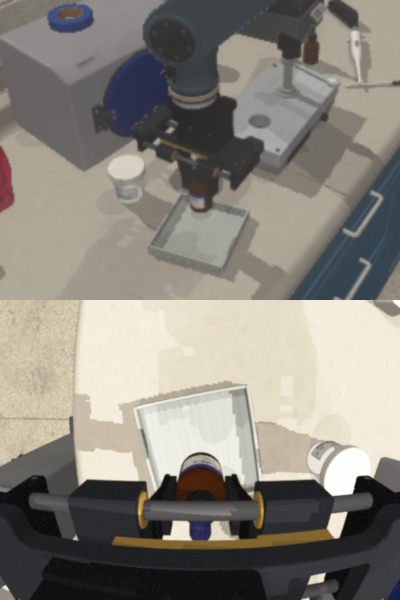

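The bottle is held upright over the middle of the tray (at (200,195) in the side view), and the cup is untouched at (127,178). I'm lowering it.

>>> move_arm(increments=[{"xyz":[0,0,15],"roll":0,"grip":10},{"xyz":[0,0,20],"roll":0,"grip":10},{"xyz":[0,0,15],"roll":0,"grip":10},{"xyz":[0,0,8],"roll":0,"grip":10},{"xyz":[0,0,3],"roll":0,"grip":10}])

```text
time_s: 25.98
position: [0.4777, 0.268, 0.0433]
tcp_rot: [[-0.071, 0.997, -0.001], [0.997, 0.071, -0.0], [-0.0, -0.001, -1.0]]
force: [0.4, 0.5, -1.0]
opening: 0.419
grasp_force: 30.0
```

>>> move_arm(increments=[{"xyz":[0,0,0],"roll":0,"grip":10},{"xyz":[0,0,0],"roll":0,"grip":10},{"xyz":[0,0,2],"roll":0,"grip":10},{"xyz":[0,0,0],"roll":0,"grip":10},{"xyz":[0,0,0],"roll":0,"grip":10}])

```text
time_s: 26.4
position: [0.4781, 0.2684, 0.0421]
tcp_rot: [[-0.071, 0.997, 0.001], [0.997, 0.071, 0.0], [0.0, 0.001, -1.0]]
force: [-1.3, 0.1, -0.3]
opening: 0.417
grasp_force: 30.0
```

>>> move_arm(increments=[{"xyz":[0,0,1.5],"roll":0,"grip":10},{"xyz":[0,0,0],"roll":0,"grip":10},{"xyz":[0,0,0],"roll":0,"grip":10}])

```text
time_s: 26.65
position: [0.4777, 0.2682, 0.0401]
tcp_rot: [[-0.071, 0.997, -0.0], [0.997, 0.071, 0.0], [0.0, -0.0, -1.0]]
force: [-0.4, -0.6, -0.7]
opening: 0.418
grasp_force: 30.0
```

>>> move_arm(increments=[{"xyz":[0,0,1],"roll":0,"grip":10},{"xyz":[0,0,0],"roll":0,"grip":10},{"xyz":[0,0,0],"roll":0,"grip":10}])

```text
time_s: 26.9
position: [0.4777, 0.2682, 0.039]
tcp_rot: [[-0.071, 0.997, -0.0], [0.997, 0.071, -0.0], [-0.0, -0.0, -1.0]]
force: [-0.0, -0.4, -0.3]
opening: 0.419
grasp_force: 30.0
```

>>> move_arm(increments=[{"xyz":[0,0,0.7],"roll":0,"grip":10},{"xyz":[0,0,0],"roll":0,"grip":10},{"xyz":[0,0,0],"roll":0,"grip":10}])

```text
time_s: 27.15
position: [0.4778, 0.2683, 0.0387]
tcp_rot: [[-0.071, 0.997, 0.0], [0.997, 0.071, 0.0], [0.0, 0.0, -1.0]]
force: [-0.4, 0.4, 3.1]
opening: 0.419
grasp_force: 30.0
```

>>> move_arm(increments=[{"xyz":[0,0,0],"roll":0,"grip":70},{"xyz":[0,0,0],"roll":0,"grip":80},{"xyz":[0,0,0],"roll":0,"grip":90},{"xyz":[0,0,0],"roll":0,"grip":100},{"xyz":[0,0,0],"roll":0,"grip":100}])

```text
time_s: 27.57
position: [0.4777, 0.2682, 0.0382]
tcp_rot: [[-0.071, 0.997, -0.0], [0.997, 0.071, -0.0], [-0.0, -0.0, -1.0]]
force: [-0.2, 0.7, -0.3]
opening: 0.71
grasp_force: 0.0
```

>>> move_arm(increments=[{"xyz":[0,0,0],"roll":0,"grip":100},{"xyz":[0,0,-5],"roll":0,"grip":100},{"xyz":[0,0,-15],"roll":0,"grip":100},{"xyz":[0,0,-25],"roll":0,"grip":100},{"xyz":[0,0,-30],"roll":0,"grip":100}])

```text
time_s: 27.98
position: [0.4764, 0.2677, 0.113]
tcp_rot: [[-0.071, 0.997, -0.004], [0.997, 0.071, -0.001], [-0.001, -0.004, -1.0]]
force: [0.9, 0.6, -0.7]
opening: 0.989
grasp_force: 0.0
```

>>> move_arm(increments=[{"xyz":[0,0,-30],"roll":0,"grip":100},{"xyz":[0,0,-30],"roll":0,"grip":100},{"xyz":[0,0,-20],"roll":0,"grip":100},{"xyz":[0,0,0],"roll":0,"grip":100},{"xyz":[0,0,0],"roll":0,"grip":100}])

```text
time_s: 28.4
position: [0.4784, 0.2685, 0.1949]
tcp_rot: [[-0.071, 0.997, 0.003], [0.997, 0.071, 0.001], [0.001, 0.003, -1.0]]
force: [-0.7, 0.4, -0.9]
opening: 1.002
grasp_force: 0.0
```

Run:
```python
from w import *
st=bot.read_state();print(st["position"],st["force"],st["opening"],st["time_s"])
im2,d=bot.capture("wrist");P=wcloud(d,d>0,st);x,y,z=P.T
b=np.hypot(x-.4777,y-.268)<.04
rect(P[b&(z>.07)&(z<.11)],"cap");rect(P[b&(z>.03)&(z<.065)],"body");print(P[b][:,2].max())
im,d=bot.capture("side");P=cloud("side",d,d>0);x,y,z=P.T
A=np.array([.5315,-.0945]);r=np.hypot(x-A[0],y-A[1])
K=P[(z>.136)&(z<.15)&(r>.05)&(r<.135)];t=np.arctan2(-(K[:,0]-A[0]),K[:,1]-A[1]);print("keeper",np.median(t) if len(t) else None,len(t))
rect(P[(r<.033)&(z>.17)&(z<.196)],"bar")
for l in("other_bottle_mid","specimen_cup_mid"): print(l,[cam2world("side",q["at"]).round(3).tolist() for q in bot.spot_in(l,"side")[:2]])
cv2.imwrite("pics/f.png",np.vstack([cv2.resize(im[150:360,100:380,::-1],(400,300)),cv2.resize(im2[:,:,::-1],(400,300))]))
```

```text
[0.4783608  0.26847528 0.19491018] [-0.7411633   0.36119785 -0.89393263] 1.0019815208937295 28.4
cap 489 0.4769 0.2705 0.021 0.018 5.1 med [0.4768 0.2724 0.0798] axis [-0.999 -0.048]
body 731 0.4768 0.27 0.036 0.035 9.2 med [0.4758 0.2787 0.0553] axis [-0.995 -0.104]
0.32075244635060995
keeper 1.34422807221634 154
bar 157 0.5311 -0.0938 0.014 0.059 77.9 med [ 0.5274 -0.0912  0.1847] axis [-0.985  0.17 ]
other_bottle_mid [[0.585, -0.299, 0.045], [0.523, -0.09, 0.14]]
specimen_cup_mid [[0.624, 0.279, 0.07], [0.471, 0.273, 0.057]]
```

View pics/f.png

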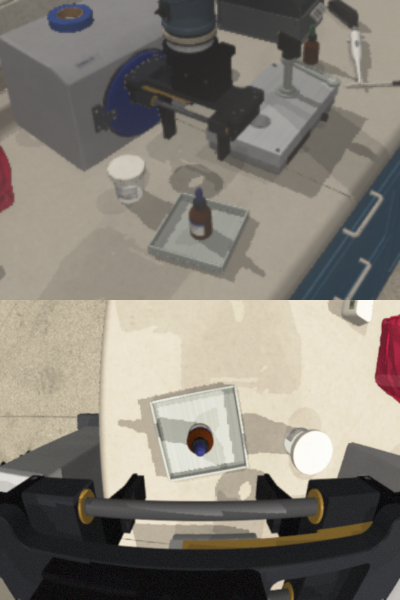

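Both views show the bottle standing upright mid-tray, at (200,215) in the side view. The clamp is open, the bystanders have not moved, and the gripper is clear.

```bash
python3 -c "
from rig import bot
print(bot.hand_in())"
```

```text
the job is handed in; nothing more can be done
None
```

The job is handed in at about 28 s: the clamp broke free on the 5th press and is open at its stop (highest wind-up about 0.09 rad), the bottle stands upright in the spill tray, and the other bottle and cup have not moved; no verdict came back.

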